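Test-fit the gel comb and hold it ready above the casting tray

ROBOT

A 6-joint arm with a two-finger parallel gripper is mounted at the origin on the work surface. World frame = base frame: x ahead of the robot, y to its left, z up, the work surface at z = 0. Lengths are in mm, angles in rad, forces in N, time in s.
With the tool pointing down it reaches from about 275 to 1000 mm from the base axis. Payload 8.4 kg.
Tool frame: the origin (TCP) lies at the very end of the fingers, on their centre line; the grasp point (between the pads) lies 19 mm behind it (r.tcp_to_grasp is the distance from the TCP to the grasp point, in mm); z points along the fingers, y is the line along which they close (so a half turn about z gives the same grasp; the last joint's range is limited). The gripper opens to 85 mm and grips with 20 to 120 N. Pads are 22 mm wide; open, the fingers measure 114 mm over their backs; the gripper's body (76 mm by 85 mm) begins 54 mm behind the grasp point. The pads swing forward as they close: fully open they stand 13 mm farther back than shut.
Start: joints at [1.31, 0.353, 1.633, -0, 1.155, -0.002], TCP at [159.949, 604.189, 231.281] pointing down, gripper open.
Joint ranges: [-2.63, 2.63], [-0.92, 2.1], [0.06, 2.66], [-1.3, 4.44], [0, 2.69], [-3.02, 3.02]. Speed limits (rad/s): [2.22, 2.22, 2.79, 3.14, 3.14, 3.14].

INTERFACE

Orientations are given as [roll, pitch, yaw] about the fixed x, y, z axes, in that order (R = Rz(yaw) Ry(pitch) Rx(roll)).
In Python, from rig import r gives the robot as it stands. The module is installed in compiled form; this text tells all that it offers.
- The arm moves only by the tool play_rows, never from a script. Its argument "rows" is a list of rows, each an object with "dp": the shift along the tool's x, y, z in units of 40 mm (1.0 is 40 mm), a list of three; "turn": the turn, a rotation vector about the tool's x, y, z in units of 6 degrees (1.0 is 6 degrees), a list of three; "fingers": the closure, from 0 (fully open) to 1 (shut). In form: [{"dp": [tx, ty, tz], "turn": [wx, wy, wz], "fingers": fingers}, ...]. A call has 1 to 5 rows; each row shifts and turns the commanded pose from where the row before left it, along the tool's axes as they then stand; what a row does not reach is not made up. A row lasts 1/12 s, in which the tool goes at most 41.7 mm and 7.16 degrees, less where a joint would pass 70% of its speed; a pose out of reach is approached as far as the arm can. A call is refused whole if a number of a shift passes 1 or a number of a turn 1, either way. A call with a gripper value outside its range is refused whole. The fingers move at their own pace and stop on an object; "force" is the grip in N (left out, the last holds). Time passes only in rows, so rows that do not move let the fingers close. It gives the time, the measured TCP pose, the force, the opening and the grip force at its end, in the units of the state.
- r.sense(): the state, without advancing time (a new reading comes with each control period).
- r.grab_frame(name): name is "scene" or "top" or "wrist"; returns a dict with "pixels" (420x560x3 uint8, red, green, blue), "fx", "fy", "cx", "cy" (pixels), "pose" (4x4, takes a point from camera to world coordinates). Camera axes: x right, y down, z forward; pixel columns grow to the right and rows downward; lengths in mm; the calibration is good to about 2 mm. A picture is of the moment at which its call begins. There is no depth.
- r.sign_off(): hands the job in; it is judged then, once.
The state is a dict: "clock": time; "qpos": joint angles; "qvel": joint speeds; "joint_efforts": joint torques, N m; "eef_pos": TCP position; "tcp_rot": TCP orientation; "contact_force": force on the tool from outside, world axes, zero at the start; "wrist_torque": the same for the moment, N m; "opening": opening from 0.0 (shut) to 1.0 (fully open); "grasp_force": force on a finger pad.
Only numpy, scipy, OpenCV 4.12 (cv2) and the standard library are available. Lean on these libraries where they do the work, as an engineer would, in place of code of your own. Each camera call takes 0.05 s, during which the arm holds its last target. There are 200 camera calls.

TASK

Take the blue gel comb by its grip tab out of the rack, lift it over the power supply and the tip box to the casting tray, and lower it gently into the pair of notches marked red until you feel it seat on their bottoms. Then raise it again so that it hovers about a centimetre above its seat, still upright and in line with the red notches and touching nothing but the gripper, and finish while holding it there, ready for the gel to be poured. Do not hit the supply, and leave the white comb, tip box, bottle and tube block where they are.

Things in the scene. Friction and masses are not known exactly. Their poses are not given: they have to be found in the camera images.
- comb: Blue gel comb, about 60 g, upright, teeth down, in one of the rack's two slots. Length along its y, thickness x, z up; both ends alike. Bar 8 (x) x 148 (y) x 22 (z) mm. Origin: middle of the bar's underside, whose two ends rest in slots and notches. Above the bar a grip tab, z 22 to 52 mm. Nine teeth, 4 mm thick, reach 15 mm below the origin over y = -56 to 56 mm.
- tab (a point): Centre of the blue comb's grip tab, 37 mm above the comb's origin; the tab is 14 (x) x 50 (y) x 30 (z) mm, to be pinched across x from above.
- spare_comb: White comb of the same outer size with wider teeth, in the other slot of the rack (75 mm from the blue one); a bystander. Origin and axes as for the blue comb.
- rack: Fixed grey rack, to the robot's left or right (the tray on the other side); base 140 (x) x 150 (y) x 10 mm, origin at the centre of its underside on the table. End walls 12 mm thick at y = +-67 mm, 50 mm high, with slots 11 mm wide, 10 mm deep at x = -37.5 and +37.5 mm: a comb in it has its origin 40 mm above the table and its y along the rack's y.
- tray: Fixed white tray on black feet, 190 (x) x 152 (y) mm, z up; origin at its centre, 24 mm below its dark floor and 0 to 20 mm above the table. Clear side walls along x, 8 mm thick, at y = +-66 mm, tops at z = 50 mm; black end walls at x = +-83 mm, tops at z = 48. Notches 14 mm wide (x), 8 deep in both side walls: at x = -45 mm with red flanks and a red floor stripe; at x = +35 mm plain, unused.
- seat (a point): The comb's seat in the tray: midway between the two red notches, at the level of their bottoms (tray frame x = -45, y = 0, z = +42 mm), axes as the tray. The seated comb has its origin here and its y axis along the tray's y (either way round); its teeth then end 3 mm above the tray's floor. The seat is rigid.
- supply: Fixed cream power supply, 240 (x) x 120 (y) x 85 mm high, on the table between rack and tray; origin at the centre of its underside.
- tip_box: Loose pipette tip box, blue with a yellow top, 120 (x) x 84 (y) x 57 mm high, standing on the power supply (so its top is 142 mm above the table); origin at the centre of its underside. Bystander.
- bottle: Loose clear bottle with blue cap, 70 mm across and 150 mm high, standing beyond the supply; origin at the centre of its underside. Bystander.
- tube_block: Loose orange tube block 100 x 60 x 35 mm with small tube caps 10 mm higher; origin at the centre of its underside. Bystander, beyond the work.
There are look-alikes about, which are no part of the job. Of the things that look like the comb, the smaller one is meant.

How it is judged (in metres and radians):
On the way, in this order (a step that is already met when the one before it is completed fails the run):
1. the blue comb, held by the fingers, is lifted well clear of the rack (more than 12 cm above the table) (height (world z) of comb above 0.12 m and contact force between the fingers and comb above 0.5 N), for 0.1 s.
2. the blue comb sits on the bottoms of the red notches, touching the tray (x of comb in the frame of seat between -0.007 and 0.007 m and y of comb in the frame of seat between -0.007 and 0.007 m and angle between the y axis of comb and the y axis of tray, either way round below 0.08 rad and angle between comb's own z axis and vertical below 0.1 rad and z of comb in the frame of seat between -0.004 and 0.003 m and contact force between comb and tray above 0.2 N), for 0.1 s.
At the end, for the whole second after the job is handed in: the blue comb is held still by the fingers 4 to 16 mm above its red-notch seat, within 7 mm of it along x and y, 0.08 rad of the notch line and 0.1 rad of upright, touching no other thing; the robot does not touch the tray; the bystanders have moved under 15 mm (x of comb in the frame of seat between -0.007 and 0.007 m and y of comb in the frame of seat between -0.007 and 0.007 m and angle between the y axis of comb and the y axis of tray, either way round below 0.08 rad and angle between comb's own z axis and vertical below 0.1 rad and z of comb in the frame of seat between 0.004 and 0.016 m and contact force between the fingers and comb above 0.5 N and contact force between comb and tray below 0.05 N and contact force between comb and rack below 0.05 N and contact force between comb and spare_comb below 0.05 N and contact force between comb and tip_box below 0.05 N and contact force between comb and tube_block below 0.05 N and contact force between comb and bottle below 0.05 N and contact force between comb and supply below 0.05 N and linear speed of comb below 0.02 m/s and contact force between each of the arm, the fingers and tray below 0.5 N and not (distance of any of tip_box, bottle, tube_block, spare_comb from where it was at the start of the episode above 0.015 m or angle between any of tip_box, bottle, tube_block, spare_comb's own z axis and vertical above 0.3 rad)); the arm keeps its last pose, push and grip.
It fails at once if the white comb, tip box, bottle or tube block is moved by more than 15 mm or tipped (distance of any of tip_box, bottle, tube_block, spare_comb from where it was at the start of the episode above 0.015 m or angle between any of tip_box, bottle, tube_block, spare_comb's own z axis and vertical above 0.3 rad).
It fails at once if the comb, fingers or arm hit the power supply (over 2 N) (contact force between any of comb, the fingers, the arm and supply above 2 N).
It fails at once if the comb is pressed hard on the tray (over 40 N) (contact force between comb and tray above 40 N).
It also fails if it takes over 53 s, if anything falls off the work surface, if the arm or the gripper's body presses on something with over 40 N, if the wrist force passes 120 N, or if a joint passes its speed limit or range.

## Working session

There is one attempt and no reset: what is moved stays moved. The work goes in short steps, Python scripts to look and compute and a tool call to move; the robot and the scene stay as the last step left them, time stands still between calls to the robot, and variables do not carry over. Pictures are saved under pics/ and viewed, at most 10 in all, crops included, and the job is handed in when it is done.

Besides the shell and the picture viewer there is one more tool, called after "Emit:" as name(argument=value, ...), one argument or row to a line, values as JSON. play_rows: Moves the arm, as the interface text tells. Its arguments: {"type":"object","properties":{"rows":{"type":"array"},"force":{"type":"number"}},"required":["rows"]}

```bash
mkdir -p pics; cat > h.py <<'E'
import cv2, numpy as np
from rig import r
def snap(cam,name):
    f=r.grab_frame(cam); np.savez('pics/%s.npz'%name,**f); cv2.imwrite('pics/%s.png'%name,f['pixels'][:,:,::-1]); return f
def crop(name,u0,v0,u1,v1,s):
    im=cv2.imread('pics/%s.png'%name)[v0:v1,u0:u1]; cv2.imwrite('pics/%s_c%d_%d.png'%(name,u0,v0),cv2.resize(im,None,fx=s,fy=s,interpolation=cv2.INTER_CUBIC))
def w(name,uv,z):
    f=np.load('pics/%s.npz'%name); P=f['pose']; out=[]
    for u,v in uv:
        d=P[:3,:3]@[(u-f['cx'])/f['fx'],(v-f['cy'])/f['fy'],1]; o=P[:3,3]; out.append(o+d*(z-o[2])/d[2])
    return np.array(out).round(1)
E
python3 - <<'E'
from h import *
for c in ('scene','top'):
    f=snap(c,c+'0'); print(f['pose'].round(2),f['fx'])
a=[cv2.imread('pics/%s0.png'%c) for c in ('top','scene')]
print(r.sense())
E
```

```text
[[-5.60000e-01  6.90000e-01 -4.70000e-01  1.09253e+03]
 [ 8.30000e-01  4.60000e-01 -3.20000e-01  3.10120e+02]
 [-0.00000e+00 -5.70000e-01 -8.20000e-01  9.05850e+02]
 [ 0.00000e+00  0.00000e+00  0.00000e+00  1.00000e+00]] 461.0962469806577
[[ 1.00000e-02 -9.80000e-01  1.90000e-01  4.23940e+02]
 [-1.00000e+00 -1.00000e-02  0.00000e+00  1.62300e+01]
 [ 0.00000e+00 -1.90000e-01 -9.80000e-01  1.06932e+03]
 [ 0.00000e+00  0.00000e+00  0.00000e+00  1.00000e+00]] 470.76694148457597
{'clock': 0.1, 'qpos': array([ 1.30958278e+00,  3.53582007e-01,  1.63401943e+00,  3.11472554e-05,
        1.15514448e+00, -2.38584555e-03]), 'qvel': array([ 0.0005488 , -0.00158556, -0.00216326, -0.0012017 ,  0.00051066,
       -0.00067585]), 'joint_efforts': array([-2.32120465e-04, -6.06356978e+01, -3.42823899e+01, -2.46821529e-06,
        3.79646124e-03, -1.68022933e-05]), 'eef_pos': array([159.84986841, 603.81494687, 230.65204349]), 'tcp_rot': array([-3.14043946e+00, -3.12320687e-05,  2.88275234e+00]), 'contact_force': array([-0.31486762,  0.14110111,  0.42151351]), 'wrist_torque': array([ 0.0509735 , -0.06426664, -0.04396704]), 'grasp_force': 0.0, 'opening': 1.0002921424449571}
```

View pics/top0.png

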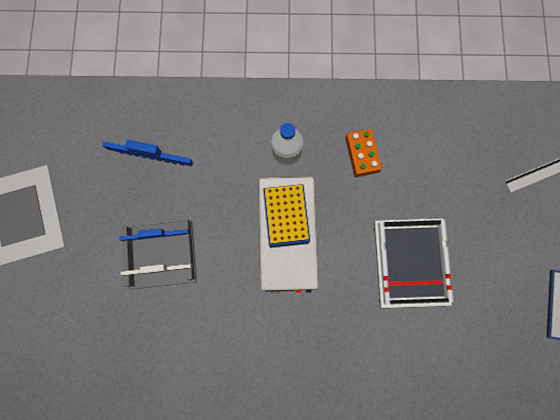

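View pics/scene0.png

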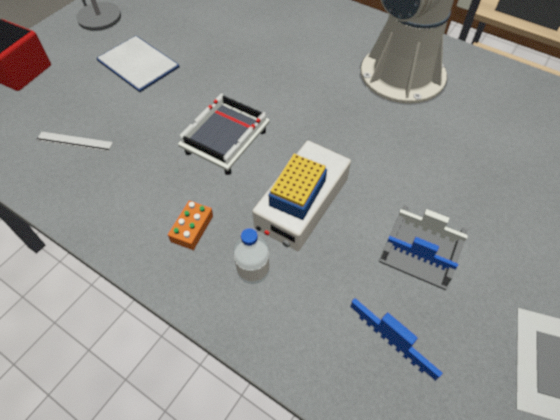

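Candidates (top image): the blue comb in the rack at (155,234), a larger blue comb beyond it at (147,153), and the white comb at (155,270). I choose (155,234): it is the smaller blue one, and it is in a rack slot. A close crop will check this.

```bash
python3 - <<'E'
import cv2,numpy as np
im=cv2.imread('pics/top0.png')
a=im[212:312,108:208]; b=im[212:312,365:465]
cv2.imwrite('pics/c1.png',np.hstack([cv2.resize(x,(400,400),interpolation=cv2.INTER_CUBIC) for x in(a,b)]))
E
```

```text
(no output)
```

View pics/c1.png

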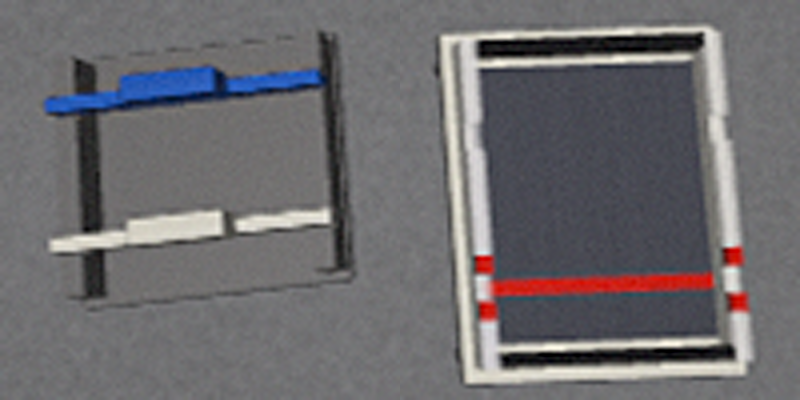

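The crop confirms it: a small blue comb in the rack, tab top about crop (168,82), i.e. px (150,232). The red notch mids are at crop (485.5,287) and (735.5,279), i.e. px (486.4→full below).

```bash
python3 - <<'E'
from h import *
A=lambda p:[(108+(x+.5)/4-.5,212+(y+.5)/4-.5) for x,y in p]
B=lambda p:[(365+(x-400+.5)/4-.5,212+(y+.5)/4-.5) for x,y in p]
def seg(n,p):
    m=p.mean(0);d=p[1]-p[0];print(n,m,np.linalg.norm(d).round(1),'yaw of y',np.arctan2(-d[0],d[1])%np.pi)
seg('bar ends top z62',w('top0',A([(45,103),(322,76)]),62))
seg('tab ends z92',w('top0',A([(120,86),(217,79)]),92))
for z in(50,60,70): seg('notch %d'%z,w('top0',B([(485.5,287),(735.5,279)]),z))
print('supply',w('top0',[(260,180),(315,179),(316,289),(261,289)],85))
print('box',w('top0',[(264,187),(303,184),(309,243),(271,246)],142))
print('bottle',w('top0',[(288,130)],150),w('top0',[(147,153)],40))
E
python3 - <<'E'
import cv2
im=cv2.imread('pics/scene0.png')
cv2.imwrite('pics/c2.png',cv2.resize(im[85:180,170:280],None,fx=6,fy=6,interpolation=cv2.INTER_CUBIC))
E
```

```text
bar ends top z62 [553.3  294.15  62.  ] 149.0 yaw of y 0.10895238256170758
tab ends z92 [553.  294.1  92. ] 50.6 yaw of y 0.08314123188844214
notch 50 [ 456.6  -272.55   50.  ] 134.0 yaw of y 0.041797897188790234
notch 60 [ 456.35 -269.75   60.  ] 132.6 yaw of y 0.04148561786930127
notch 70 [ 456.  -266.9   70. ] 131.3 yaw of y 0.04113531898104128
supply [[669.6  66.2  85. ]
 [673.1 -52.2  85. ]
 [439.9 -53.5  85. ]
 [438.8  59.7  85. ]]
box [[640.9  55.  142. ]
 [648.  -23.9 142. ]
 [528.3 -36.  142. ]
 [521.6  39.  142. ]]
bottle [[759.7   7.5 150. ]] [[741.4 326.8  40. ]]
```

View pics/c2.png

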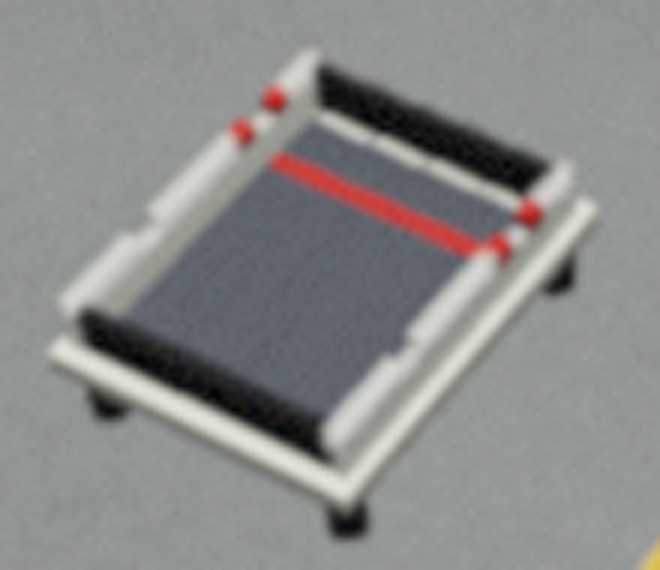

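Scene crop: the red flank pairs have midpoints (258,115) on the -y wall and (514,229) on the +y wall. I triangulate the tray height from these.

```bash
python3 - <<'E'
from h import *
B=lambda x,y:(365+(x-400+.5)/4-.5,212+(y+.5)/4-.5)
S=lambda x,y:(170+(x+.5)/6-.5,85+(y+.5)/6-.5)
def tri(ps):
    A=[];b=[]
    for n,(u,v) in ps:
        f=np.load('pics/%s.npz'%n);P=f['pose'];d=P[:3,:3]@[(u-f['cx'])/f['fx'],(v-f['cy'])/f['fy'],1];d/=np.linalg.norm(d)
        M=np.eye(3)-np.outer(d,d);A.append(M);b.append(M@P[:3,3])
    x,res,_,_=np.linalg.lstsq(np.vstack(A),np.hstack(b),rcond=None);return x.round(1),res
print(tri([('top0',B(485.5,287)),('scene0',S(514,229))]),tri([('top0',B(735.5,279)),('scene0',S(258,115))]))
# tool axes
from scipy.spatial.transform import Rotation as R
print(R.from_euler('xyz',r.sense()['tcp_rot']).as_matrix().round(3))
E
```

```text
(array([ 453.3, -201.7,   68. ]), array([8.6662877e-05])) (array([ 458.9, -333.6,   67.2]), array([0.00764703]))
[[-0.967  0.256 -0.   ]
 [ 0.256  0.967 -0.001]
 [ 0.    -0.001 -1.   ]]
```

```bash
cat >> h.py <<'E'
from scipy.spatial.transform import Rotation as R
def plan(pos,ang,n):
    """n rows to TCP pos with tool pointing down, tool y at angle ang (rad) in the world"""
    s=r.sense(); M=R.from_euler('xyz',s['tcp_rot']); y=[np.cos(ang),np.sin(ang),0]; z=[0,0,-1]
    T=R.from_matrix(np.column_stack([np.cross(y,z),y,z]))
    rv=(M.inv()*T).as_rotvec()/n; st=(np.array(pos)-s['eef_pos'])/n
    for i in range(n):
        print((M.inv().apply(st)/40).round(3).tolist(),(np.degrees(rv)/6).round(3).tolist()); M=M*R.from_rotvec(rv)
E
python3 -c "
from h import *
plan([553,294,190],0.1,14)"
```

```text
[-0.82, -0.355, 0.073] [-0.001, 0.0, 0.827]
[-0.848, -0.283, 0.073] [-0.001, 0.0, 0.827]
[-0.869, -0.208, 0.073] [-0.001, 0.0, 0.827]
[-0.884, -0.132, 0.073] [-0.001, 0.0, 0.827]
[-0.892, -0.056, 0.073] [-0.001, 0.0, 0.827]
[-0.894, 0.022, 0.073] [-0.001, 0.0, 0.827]
[-0.888, 0.099, 0.073] [-0.001, 0.0, 0.827]
[-0.876, 0.175, 0.073] [-0.001, 0.0, 0.827]
[-0.858, 0.25, 0.073] [-0.001, 0.0, 0.827]
[-0.833, 0.324, 0.073] [-0.001, 0.0, 0.827]
[-0.802, 0.395, 0.073] [-0.001, 0.0, 0.827]
[-0.765, 0.462, 0.073] [-0.001, 0.0, 0.827]
[-0.722, 0.527, 0.073] [-0.001, 0.0, 0.827]
[-0.674, 0.587, 0.073] [-0.001, 0.0, 0.827]
```

Emit:
play_rows(
  rows=[
    {"dp": [-0.82, -0.355, 0.07], "turn": [0, 0, 0.83], "fingers": 0},
    {"dp": [-0.85, -0.28, 0.07], "turn": [0, 0, 0.83], "fingers": 0},
    {"dp": [-0.87, -0.21, 0.07], "turn": [0, 0, 0.83], "fingers": 0},
    {"dp": [-0.88, -0.13, 0.07], "turn": [0, 0, 0.83], "fingers": 0},
    {"dp": [-0.89, -0.06, 0.07], "turn": [0, 0, 0.83], "fingers": 0},
  ],
)

```text
clock: 0.52
eef_pos: [301.0, 492.2, 216.9]
tcp_rot: [-3.141, 0.0, 2.444]
contact_force: [0.1, 0.4, 0.4]
opening: 0.998
grasp_force: 0.0
```

Emit:
play_rows(
  rows=[
    {"dp": [-0.89, 0.02, 0.07], "turn": [0, 0, 0.83], "fingers": 0},
    {"dp": [-0.89, 0.1, 0.07], "turn": [0, 0, 0.83], "fingers": 0},
    {"dp": [-0.88, 0.175, 0.07], "turn": [0, 0, 0.83], "fingers": 0},
    {"dp": [-0.86, 0.25, 0.07], "turn": [0, 0, 0.83], "fingers": 0},
    {"dp": [-0.83, 0.32, 0.07], "turn": [0, 0, 0.83], "fingers": 0},
  ],
)

```text
clock: 0.93
eef_pos: [441.2, 380.9, 202.9]
tcp_rot: [-3.141, 0.0, 2.009]
contact_force: [0.3, 0.6, -0.1]
opening: 0.999
grasp_force: 0.0
```

Emit:
play_rows(
  rows=[
    {"dp": [-0.8, 0.395, 0.07], "turn": [0, 0, 0.83], "fingers": 0},
    {"dp": [-0.765, 0.46, 0.07], "turn": [0, 0, 0.83], "fingers": 0},
    {"dp": [-0.72, 0.53, 0.07], "turn": [0, 0, 0.83], "fingers": 0},
    {"dp": [-0.67, 0.59, 0.07], "turn": [0, 0, 0.83], "fingers": 0},
    {"dp": [0, 0, 0], "turn": [0, 0, 0], "fingers": 0},
  ],
)

```text
clock: 1.35
eef_pos: [556.1, 289.9, 191.3]
tcp_rot: [3.14, 0.002, 1.658]
contact_force: [-1.8, -1.3, 0.1]
opening: 1.003
grasp_force: 0.0
```

```bash
python3 -c "
from h import *
f=snap('wrist','w1');print(f['pose'].round(2))
s=r.sense();print(s['clock'],s['eef_pos'],s['tcp_rot'],s['contact_force'])"
```

```text
[[ 1.0000e+00  8.0000e-02  3.0000e-02  5.4944e+02]
 [ 9.0000e-02 -9.5000e-01 -3.1000e-01  3.6876e+02]
 [ 0.0000e+00  3.1000e-01 -9.5000e-01  3.3290e+02]
 [ 0.0000e+00  0.0000e+00  0.0000e+00  1.0000e+00]]
1.4 [554.02251773 291.49232647 191.24405565] [-3.14107868e+00  7.54970455e-04  1.66160589e+00] [-0.83208802 -0.36741688  0.31724454]
```

View pics/w1.png

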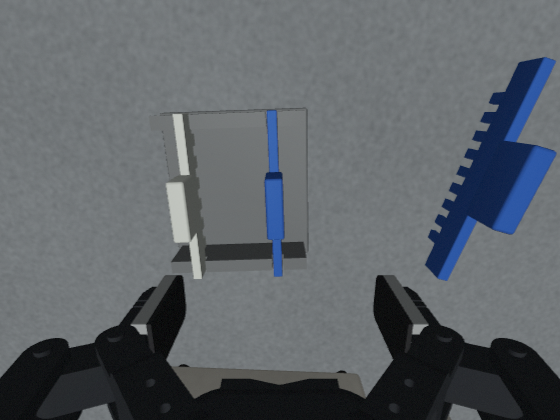

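The wrist view shows the blue comb in the rack's right slot: tab top from (274,174) to (275,239), bar top ends at (272,110) and (278,276). The larger blue comb lies at the right.

```bash
python3 - <<'E'
from h import *
f=np.load('pics/w1.npz');print(f['fx'],f['cx'],f['cy'])
def seg(n,p):
    m=p.mean(0);d=p[1]-p[0];print(n,m,np.linalg.norm(d).round(1),'yaw',np.arctan2(-d[0],d[1]))
seg('bar',w('w1',[(278,275),(272,110)],62)); seg('tab',w('w1',[(275,239),(274,174)],92))
im=cv2.imread('pics/w1.png').astype(int); m=(im[:,:,0]>120)&(im[:,:,2]<70)
m[:,330:]=0
for v in range(110,280,10):
    c=np.where(m[v])[0]; print(v,c.min() if len(c) else None,c.max() if len(c) else None)
E
```

```text
327.0460309629276 279.21028055255914 214.40973055569435
bar [552.8  294.45  62.  ] 145.7 yaw 0.11831148623924176
tab [552.45 295.95  92.  ] 52.1 yaw 0.09795142464277788
110 270 275
120 267 276
130 268 276
140 268 277
150 268 277
160 269 277
170 269 278
180 265 281
190 265 282
200 266 282
210 266 282
220 267 283
230 267 283
240 273 280
250 273 280
260 273 281
270 274 281
```

```bash
python3 -c "
from h import *
plan([552.7,294.5,64],0.11,5)"
```

```text
[0.016, -0.005, 0.636] [-0.001, 0.001, -0.037]
[0.016, -0.005, 0.636] [-0.001, 0.001, -0.037]
[0.016, -0.005, 0.636] [-0.001, 0.001, -0.037]
[0.016, -0.005, 0.636] [-0.001, 0.001, -0.037]
[0.016, -0.005, 0.636] [-0.001, 0.001, -0.037]
```

Emit:
play_rows(
  rows=[
    {"dp": [0.016, -0.005, 0.636], "turn": [0, 0, -0.037], "fingers": 0.3},
    {"dp": [0.016, -0.005, 0.636], "turn": [0, 0, -0.037], "fingers": 0.3},
    {"dp": [0.016, -0.005, 0.636], "turn": [0, 0, -0.037], "fingers": 0.3},
    {"dp": [0.016, -0.005, 0.636], "turn": [0, 0, -0.037], "fingers": 0.3},
    {"dp": [0.016, -0.005, 0.636], "turn": [0, 0, -0.037], "fingers": 0.3},
  ],
  force=40,
)

```text
clock: 1.82
eef_pos: [549.7, 297.6, 63.8]
tcp_rot: [-3.141, -0.0, 1.687]
contact_force: [0.5, 0.8, -0.0]
opening: 0.7
grasp_force: 0.0
```

Emit:
play_rows(
  rows=[
    {"dp": [0, 0, 0], "turn": [0, 0, 0], "fingers": 0.3},
    {"dp": [0, 0, 0], "turn": [0, 0, 0], "fingers": 0.3},
    {"dp": [0, 0, 0], "turn": [0, 0, 0], "fingers": 0.3},
  ],
)

```text
clock: 2.07
eef_pos: [551.0, 297.7, 66.1]
tcp_rot: [3.141, -0.0, 1.686]
contact_force: [-0.2, -0.1, 0.6]
opening: 0.695
grasp_force: 0.0
```

```bash
python3 -c "
from h import *
for i in range(4):
    s=r.sense();print(s['eef_pos'].round(1),s['tcp_rot'][2].round(4));
    if i<3: snap('wrist','w2')
plan([552.7,294.5,64],0.11,1)
im=cv2.imread('pics/w2.png').astype(int); m=(im[:,:,0]>110)&(im[:,:,2]<70);m[:,340:]=0
for v in range(60,400,20):
    c=np.where(m[v])[0]; print(v,c.min() if len(c) else None,c.max() if len(c) else None)
"
```

```text
[551.  297.7  66.1] 1.6863
[551.6 297.8  66.6] 1.686
[551.8 297.7  66.8] 1.6858
[551.8 297.6  66.7] 1.6856
[-0.079, 0.014, 0.068] [0.024, -0.01, 0.046]
60 None None
80 None None
100 None None
120 None None
140 269 286
160 270 286
180 270 286
200 270 286
220 271 286
240 None None
260 None None
280 262 295
300 263 294
320 263 294
340 264 294
360 265 293
380 273 286
```

View pics/w2.png

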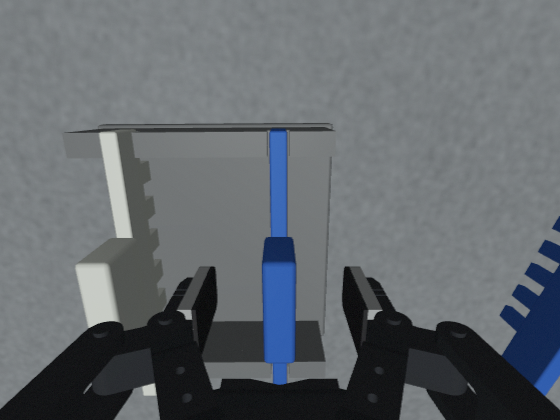

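The tab (about 279 px) is centred between the fingers (192 to 362 px). A small nudge, then close.

Emit:
play_rows(
  rows=[
    {"dp": [-0.06, 0.015, 0.05], "turn": [0, 0, 0.03], "fingers": 0.3},
    {"dp": [0, 0, 0], "turn": [0, 0, 0], "fingers": 1},
    {"dp": [0, 0, 0], "turn": [0, 0, 0], "fingers": 1},
    {"dp": [0, 0, 0], "turn": [0, 0, 0], "fingers": 1},
    {"dp": [0, 0, 0], "turn": [0, 0, 0], "fingers": 1},
  ],
  force=40,
)

```text
clock: 2.63
eef_pos: [551.9, 294.6, 63.1]
tcp_rot: [3.141, -0.0, 1.682]
contact_force: [-0.1, -0.3, 3.3]
opening: 0.159
grasp_force: 39.5
```

Emit:
play_rows(
  rows=[
    {"dp": [0, 0, 0], "turn": [0, 0, 0], "fingers": 1},
    {"dp": [0, 0, 0], "turn": [0, 0, 0], "fingers": 1},
    {"dp": [0, 0, 0], "turn": [0, 0, 0], "fingers": 1},
  ],
)

```text
clock: 2.88
eef_pos: [551.9, 294.6, 63.1]
tcp_rot: [3.141, -0.0, 1.682]
contact_force: [-0.2, -1.3, 4.0]
opening: 0.158
grasp_force: 39.7
```

Emit:
play_rows(
  rows=[
    {"dp": [0, 0, -0.3], "turn": [0, 0, 0], "fingers": 1},
    {"dp": [0, 0, -0.6], "turn": [0, 0, 0], "fingers": 1},
    {"dp": [0, 0, -0.9], "turn": [0, 0, 0], "fingers": 1},
    {"dp": [0, 0, -0.9], "turn": [0, 0, 0], "fingers": 1},
    {"dp": [0, 0, -0.9], "turn": [0, 0, 0], "fingers": 1},
  ],
)

```text
clock: 3.3
eef_pos: [551.1, 294.4, 208.8]
tcp_rot: [-3.141, 0.0, 1.682]
contact_force: [0.7, 0.3, 0.2]
opening: 0.156
grasp_force: 39.3
```

Emit:
play_rows(
  rows=[
    {"dp": [0, 0, -0.7], "turn": [0, 0, 0], "fingers": 1},
    {"dp": [0, 0, 0], "turn": [0, 0, 0], "fingers": 1},
    {"dp": [0, 0, 0], "turn": [0, 0, 0], "fingers": 1},
  ],
)

```text
clock: 3.55
eef_pos: [552.5, 295.1, 237.5]
tcp_rot: [3.138, -0.002, 1.682]
contact_force: [0.2, -0.1, -0.7]
opening: 0.159
grasp_force: 39.4
```

```bash
python3 -c "
from h import *
snap('wrist','w3')
s=r.sense();print(s['eef_pos'],s['tcp_rot'],s['grasp_force'],s['contact_force'])
plan([456.1,-267.6,237],0.041,18)
" | awk 'NR<4||NR%4==0'
```

```text
[551.55852538 294.55559013 235.53046161] [ 3.14087585e+00 -3.65528326e-04  1.68224060e+00] 39.37343895435333 [ 0.12161155 -0.38376053 -1.37082224]
[-0.761, -0.219, -0.002] [0.0, -0.0, 0.037]
[-0.762, -0.216, -0.002] [0.0, -0.0, 0.037]
[-0.763, -0.213, -0.002] [0.0, -0.0, 0.037]
[-0.766, -0.201, -0.002] [0.0, -0.0, 0.037]
[-0.769, -0.189, -0.002] [0.0, -0.0, 0.037]
[-0.772, -0.177, -0.002] [0.0, -0.0, 0.037]
```

View pics/w3.png

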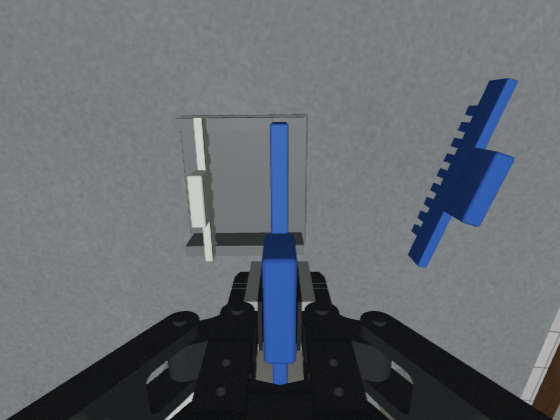

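Comb held upright, bar centre line at column 279, far end at (279,124). Transfer now.

Emit:
play_rows(
  rows=[
    {"dp": [-0.76, -0.22, 0], "turn": [0, 0, 0.037], "fingers": 1},
    {"dp": [-0.76, -0.216, 0], "turn": [0, 0, 0.037], "fingers": 1},
    {"dp": [-0.763, -0.213, 0], "turn": [0, 0, 0.037], "fingers": 1},
    {"dp": [-0.765, -0.21, 0], "turn": [0, 0, 0.037], "fingers": 1},
    {"dp": [-0.765, -0.207, 0], "turn": [0, 0, 0.037], "fingers": 1},
  ],
)

```text
clock: 4.02
eef_pos: [523.4, 136.9, 233.1]
tcp_rot: [-3.138, 0.001, 1.663]
contact_force: [0.7, 0.1, -0.7]
opening: 0.156
grasp_force: 39.4
```

Emit:
play_rows(
  rows=[
    {"dp": [-0.766, -0.204, 0], "turn": [0, 0, 0.037], "fingers": 1},
    {"dp": [-0.766, -0.201, 0], "turn": [0, 0, 0.037], "fingers": 1},
    {"dp": [-0.767, -0.198, 0], "turn": [0, 0, 0.037], "fingers": 1},
    {"dp": [-0.767, -0.195, 0], "turn": [0, 0, 0.037], "fingers": 1},
    {"dp": [-0.768, -0.192, 0], "turn": [0, 0, 0.037], "fingers": 1},
  ],
)

```text
clock: 4.43
eef_pos: [496.8, -19.0, 233.3]
tcp_rot: [-3.138, -0.0, 1.643]
contact_force: [0.6, -0.4, -0.9]
opening: 0.151
grasp_force: 39.4
```

Emit:
play_rows(
  rows=[
    {"dp": [-0.769, -0.189, 0], "turn": [0, 0, 0.037], "fingers": 1},
    {"dp": [-0.77, -0.186, 0], "turn": [0, 0, 0.037], "fingers": 1},
    {"dp": [-0.77, -0.183, 0], "turn": [0, 0, 0.037], "fingers": 1},
    {"dp": [-0.771, -0.18, 0], "turn": [0, 0, 0.037], "fingers": 1},
    {"dp": [-0.772, -0.177, 0], "turn": [0, 0, 0.037], "fingers": 1},
  ],
)

```text
clock: 4.85
eef_pos: [470.4, -174.9, 233.3]
tcp_rot: [-3.139, -0.001, 1.624]
contact_force: [-0.1, 0.7, -1.1]
opening: 0.157
grasp_force: 39.4
```

Emit:
play_rows(
  rows=[
    {"dp": [-0.77, -0.174, 0], "turn": [0, 0, 0.037], "fingers": 1},
    {"dp": [-0.77, -0.171, 0], "turn": [0, 0, 0.037], "fingers": 1},
    {"dp": [-0.77, -0.168, 0], "turn": [0, 0, 0.037], "fingers": 1},
    {"dp": [0, 0, 0], "turn": [0, 0, 0], "fingers": 1},
    {"dp": [0, 0, 0], "turn": [0, 0, 0], "fingers": 1},
  ],
)

```text
clock: 5.27
eef_pos: [454.7, -267.8, 233.2]
tcp_rot: [-3.139, -0.002, 1.61]
contact_force: [-0.1, 0.4, -1.0]
opening: 0.155
grasp_force: 39.4
```

```bash
python3 -c "
from h import *
snap('wrist','w4');snap('top','t4')
s=r.sense();print(s['clock'],s['eef_pos'],s['tcp_rot'],s['grasp_force'],s['contact_force'])
T=R.from_euler('xyz',s['tcp_rot'])
e=w('w4',[(279,124)],s['eef_pos'][2]-1); print('end in tool',T.inv().apply(e-s['eef_pos']))
im=[cv2.imread('pics/w4.png')[60:380,130:450], cv2.imread('pics/t4.png')[200:320,350:470]]
cv2.imwrite('pics/c4.png',np.hstack([cv2.resize(im[0],(400,400),interpolation=2),cv2.resize(im[1],(400,400),interpolation=2)]))
"
```

```text
5.3667 [ 455.32763569 -266.24211904  233.65471879] [-3.13952785e+00 -1.83791518e-03  1.61201913e+00] 39.3499231338501 [-0.20737763 -0.55396813  0.2181238 ]
end in tool [[71.21282054 -0.29080413  1.08620644]]
```

View pics/w4.png

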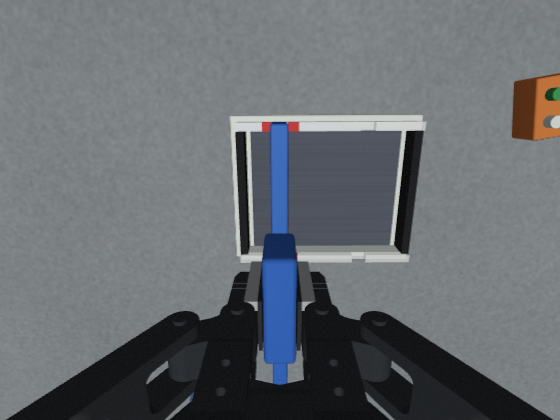

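Wrist view: red flanks at (267,127) and (294,127), their mid 280.5 against the bar at 279, and the walls horizontal (aligned). Near wall at row 258. I lower to just above the walls and refine.

```bash
python3 -c "
from h import *
p=w('w4',[(280.5,127),(280.5,258),(267,127),(294,127)],67.5);print(p,(p[0]+p[1])/2)
a=w('w4',[(232,127),(425,127)],67.5);d=a[1]-a[0];print('x-axis ang',np.arctan2(d[1],d[0]))
plan([456.3,-267.6,116],0.041,5)
"
```

```text
[[ 453.3 -204.5   67.5]
 [ 458.6 -335.3   67.5]
 [ 441.1 -205.    67.5]
 [ 465.6 -204.1   67.5]] [ 455.95 -269.9    67.5 ]
x-axis ang 0.03931838074597525
[-0.008, 0.006, 0.588] [-0.004, -0.004, 0.0]
[-0.008, 0.006, 0.588] [-0.004, -0.004, 0.0]
[-0.008, 0.005, 0.588] [-0.004, -0.004, 0.0]
[-0.007, 0.005, 0.588] [-0.004, -0.004, 0.0]
[-0.007, 0.005, 0.588] [-0.004, -0.004, 0.0]
```

Emit:
play_rows(
  rows=[
    {"dp": [-0.006, 0.006, 0.588], "turn": [0, 0, 0], "fingers": 1},
    {"dp": [-0.006, 0.006, 0.588], "turn": [0, 0, 0], "fingers": 1},
    {"dp": [-0.006, 0.005, 0.588], "turn": [0, 0, 0], "fingers": 1},
    {"dp": [-0.006, 0.005, 0.588], "turn": [0, 0, 0], "fingers": 1},
    {"dp": [-0.006, 0.005, 0.588], "turn": [0, 0, 0], "fingers": 1},
  ],
)

```text
clock: 5.78
eef_pos: [457.2, -266.6, 116.0]
tcp_rot: [-3.141, -0.001, 1.614]
contact_force: [-0.1, 0.1, -0.5]
opening: 0.157
grasp_force: 39.4
```

Emit:
play_rows(
  rows=[
    {"dp": [0, 0, 0], "turn": [0, 0, 0], "fingers": 1},
    {"dp": [0, 0, 0], "turn": [0, 0, 0], "fingers": 1},
  ],
)

```text
clock: 5.95
eef_pos: [456.5, -266.6, 116.4]
tcp_rot: [-3.139, -0.002, 1.614]
contact_force: [0.4, 0.1, -0.1]
opening: 0.158
grasp_force: 39.3
```

```bash
python3 -c "
from h import *
snap('wrist','w5');snap('top','t5');snap('scene','s5')
s=r.sense();print(s['clock'],s['eef_pos'],s['tcp_rot'],s['contact_force'])
a=cv2.resize(cv2.imread('pics/w5.png')[80:280,190:390],(400,400),interpolation=2);b=cv2.resize(cv2.imread('pics/s5.png')[80:180,170:270],(400,400),interpolation=2)
cv2.imwrite('pics/c5.png',np.hstack([a,b]))"
```

```text
6.1 [ 458.20145355 -268.28977072  118.74354851] [3.13988712e+00 1.04590056e-03 1.61314089e+00] [0.44794533 0.78577419 0.34512609]
```

View pics/c5.png

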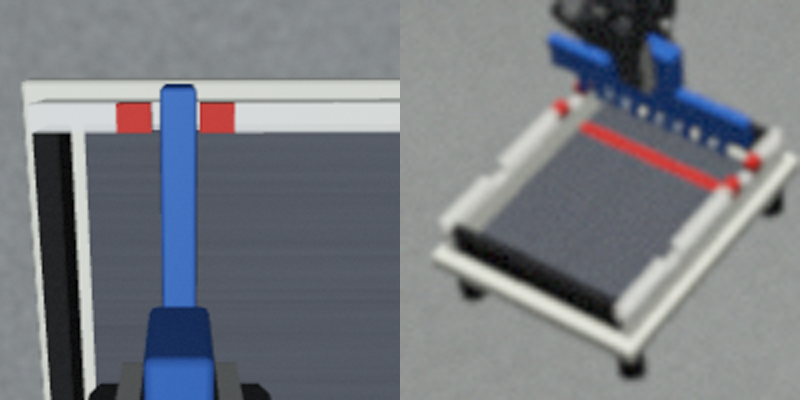

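Bar at crop column 178.5, notch mid 176, so about 1 mm to shift; the bar lies between both red flanks.

```bash
python3 -c "
from h import *
c=lambda x,y:(190+(x+.5)/2-.5,80+(y+.5)/2-.5)
print('bar end',w('w5',[c(178.5,86)],115.5),'wall edges',w('w5',[c(176,102),c(176,132)],67.5),w('w5',[c(178.5,102)],67.5), w('w5',[c(178.5,110)],115.5))
for i in range(3):
    s=r.sense();print(s['eef_pos'].round(1),s['tcp_rot'].round(4));r.grab_frame('top')
"
```

```text
bar end [[ 453.6 -193.5  115.5]] wall edges [[ 453.  -199.7   67.5]
 [ 453.3 -208.    67.5]] [[ 453.7 -199.6   67.5]] [[ 453.8 -198.4  115.5]]
[ 458.2 -268.3  118.7] [3.1399e+00 1.0000e-03 1.6131e+00]
[ 458.2 -268.5  118.8] [3.1396e+00 1.3000e-03 1.6129e+00]
[ 458.1 -268.5  118.7] [3.1396e+00 1.2000e-03 1.6127e+00]
```

Emit:
play_rows(
  rows=[
    {"dp": [0, -0.025, 0.2], "turn": [0, 0, 0], "fingers": 1},
    {"dp": [0, 0, 0.2], "turn": [0, 0, 0], "fingers": 1},
    {"dp": [0, 0, 0.15], "turn": [0, 0, 0], "fingers": 1},
    {"dp": [0, 0, 0.1], "turn": [0, 0, 0], "fingers": 1},
    {"dp": [0, 0, 0], "turn": [0, 0, 0], "fingers": 1},
  ],
)

```text
clock: 6.67
eef_pos: [455.4, -267.9, 89.9]
tcp_rot: [-3.14, -0.001, 1.612]
contact_force: [-0.7, 0.7, -0.3]
opening: 0.156
grasp_force: 39.3
```

Emit:
play_rows(
  rows=[
    {"dp": [-0.04, 0, 0.025], "turn": [0, 0, 0], "fingers": 1},
    {"dp": [0, 0, 0.025], "turn": [0, 0, 0], "fingers": 1},
    {"dp": [0, 0, 0.025], "turn": [0, 0, 0], "fingers": 1},
    {"dp": [0, 0, 0], "turn": [0, 0, 0], "fingers": 1},
  ],
)

```text
clock: 7.0
eef_pos: [456.3, -270.0, 88.3]
tcp_rot: [3.142, 0.0, 1.612]
contact_force: [0.1, -0.7, 0.5]
opening: 0.159
grasp_force: 39.3
```

Emit:
play_rows(
  rows=[
    {"dp": [0, 0, 0.025], "turn": [0, 0, 0], "fingers": 1},
    {"dp": [0, 0, 0.025], "turn": [0, 0, 0], "fingers": 1},
    {"dp": [0, 0, 0], "turn": [0, 0, 0], "fingers": 1},
  ],
)

```text
clock: 7.25
eef_pos: [456.2, -269.9, 86.2]
tcp_rot: [-3.142, -0.0, 1.612]
contact_force: [0.3, 1.0, -0.4]
opening: 0.157
grasp_force: 39.3
```

Emit:
play_rows(
  rows=[
    {"dp": [0, 0, 0.025], "turn": [0, 0, 0], "fingers": 1},
    {"dp": [0, 0, 0], "turn": [0, 0, 0], "fingers": 1},
    {"dp": [0, 0, 0], "turn": [0, 0, 0], "fingers": 1},
  ],
)

```text
clock: 7.5
eef_pos: [456.2, -269.9, 85.3]
tcp_rot: [-3.142, -0.0, 1.612]
contact_force: [0.8, 0.0, -0.8]
opening: 0.156
grasp_force: 39.3
```

Emit:
play_rows(
  rows=[
    {"dp": [0, 0, 0.025], "turn": [0, 0, 0], "fingers": 1},
    {"dp": [0, 0, 0], "turn": [0, 0, 0], "fingers": 1},
    {"dp": [0, 0, 0], "turn": [0, 0, 0], "fingers": 1},
  ],
)

```text
clock: 7.75
eef_pos: [456.2, -269.9, 84.2]
tcp_rot: [-3.142, -0.0, 1.612]
contact_force: [-0.2, -0.0, -1.2]
opening: 0.154
grasp_force: 39.3
```

Emit:
play_rows(
  rows=[
    {"dp": [0, 0, 0.025], "turn": [0, 0, 0], "fingers": 1},
    {"dp": [0, 0, 0], "turn": [0, 0, 0], "fingers": 1},
    {"dp": [0, 0, 0], "turn": [0, 0, 0], "fingers": 1},
  ],
)

```text
clock: 8.0
eef_pos: [456.3, -269.9, 83.2]
tcp_rot: [-3.142, -0.0, 1.612]
contact_force: [0.0, 0.0, -0.2]
opening: 0.155
grasp_force: 39.4
```

Emit:
play_rows(
  rows=[
    {"dp": [0, 0, 0.02], "turn": [0, 0, 0], "fingers": 1},
    {"dp": [0, 0, 0], "turn": [0, 0, 0], "fingers": 1},
    {"dp": [0, 0, 0], "turn": [0, 0, 0], "fingers": 1},
  ],
)

```text
clock: 8.25
eef_pos: [456.4, -269.9, 83.2]
tcp_rot: [3.141, 0.0, 1.612]
contact_force: [-2.7, 0.8, 8.6]
opening: 0.155
grasp_force: 40.7
```

Emit:
play_rows(
  rows=[
    {"dp": [0, 0, 0.02], "turn": [0, 0, 0], "fingers": 1},
    {"dp": [0, 0, 0], "turn": [0, 0, 0], "fingers": 1},
    {"dp": [0, 0, 0], "turn": [0, 0, 0], "fingers": 1},
  ],
)

```text
clock: 8.5
eef_pos: [456.4, -270.0, 83.1]
tcp_rot: [3.141, 0.0, 1.612]
contact_force: [-4.9, 3.5, 19.4]
opening: 0.157
grasp_force: 42.1
```

Seated: 19 N of contact at TCP z 83.1, which matches the triangulated notch bottom. Now raise about 10 mm.

Emit:
play_rows(
  rows=[
    {"dp": [0, 0, -0.07], "turn": [0, 0, 0], "fingers": 1},
    {"dp": [0, 0, -0.07], "turn": [0, 0, 0], "fingers": 1},
    {"dp": [0, 0, -0.07], "turn": [0, 0, 0], "fingers": 1},
    {"dp": [0, 0, -0.07], "turn": [0, 0, 0], "fingers": 1},
    {"dp": [0, 0, 0], "turn": [0, 0, 0], "fingers": 1},
  ],
)

```text
clock: 8.92
eef_pos: [456.5, -270.1, 93.3]
tcp_rot: [3.141, 0.0, 1.612]
contact_force: [0.6, -0.3, -0.1]
opening: 0.157
grasp_force: 39.3
```

Emit:
play_rows(
  rows=[
    {"dp": [0, 0, 0], "turn": [0, 0, 0], "fingers": 1},
    {"dp": [0, 0, 0], "turn": [0, 0, 0], "fingers": 1},
    {"dp": [0, 0, 0], "turn": [0, 0, 0], "fingers": 1},
    {"dp": [0, 0, 0], "turn": [0, 0, 0], "fingers": 1},
    {"dp": [0, 0, 0], "turn": [0, 0, 0], "fingers": 1},
  ],
)

```text
clock: 9.33
eef_pos: [456.2, -269.9, 92.7]
tcp_rot: [-3.141, -0.0, 1.612]
contact_force: [1.0, 0.0, -0.4]
opening: 0.158
grasp_force: 39.3
```

```bash
python3 -c "
from h import *
snap('wrist','w6');snap('scene','s6')
s=r.sense();print(s['clock'],s['eef_pos'],s['tcp_rot'],s['contact_force'],abs(s['qvel']).max())
a=cv2.resize(cv2.imread('pics/w6.png')[80:280,190:390],(400,400),interpolation=2);b=cv2.resize(cv2.imread('pics/s6.png')[80:180,170:270],(400,400),interpolation=2)
cv2.imwrite('pics/c6.png',np.hstack([a,b]))"
```

```text
9.4333 [ 456.23205481 -269.91483977   92.79537602] [-3.14145580e+00 -8.49487786e-05  1.61242930e+00] [ 1.16645282 -0.24276338 -0.04136307] 0.0019432973954820556
```

View pics/c6.png

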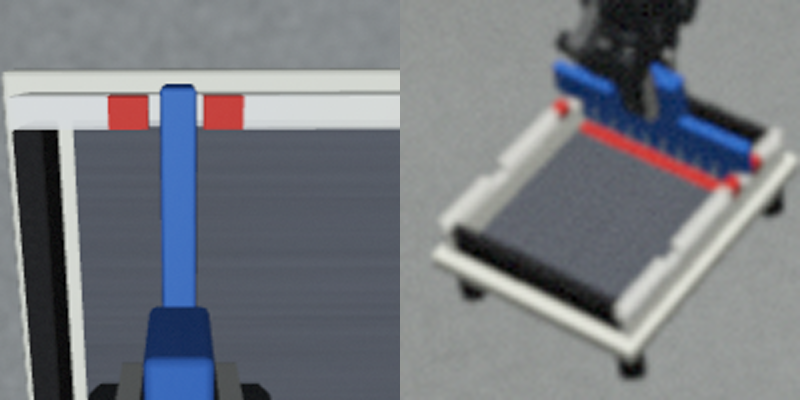

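The comb hovers about 10 mm above its seat, bar column 178.5 against notch mid 176 (under 1 mm off), with no contact force and the arm still. Handing in.

```bash
python3 -c "
from rig import r
print(r.sign_off())"
```

```text
the job is handed in; nothing more can be done
None
```

I took the blue comb from the rack, seated it in the red notches with about 19 N of contact, then raised it about 10 mm and handed the job in with the gripper holding it still there; the sign-off gave no verdict.

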